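Restock the roller lane, oldest first

ROBOT

A 7-joint arm with a two-finger parallel gripper is mounted at the origin on a cart in front of the work surface, level with it; the furniture and walls round the work are solid. World frame = base frame: x ahead of the robot, y to its left, z up, the work surface at z = 0. Lengths are in m, angles in rad, forces in N, time in s.
With the tool pointing down it reaches from about 0.425 to 0.95 m from the base axis. Payload 4.7 kg.
Tool frame: the origin (TCP) lies on the centre line of the jaws, within the pads' length; the fingertips stand robot.nose_length ahead of it and the grasp point (between the pads) lies 8 mm behind it (robot.nose_length is the distance from the TCP to the fingertips, in m); z points along the fingers, y is the line along which they close (so a half turn about z gives the same grasp; the last joint's range is limited). The gripper opens to 85 mm and grips with 20 to 120 N. Pads are 22 mm wide; open, the fingers measure 114 mm over their backs; the gripper's body (76 mm by 85 mm) begins 54 mm behind the grasp point. The pads swing forward as they close: fully open they stand 13 mm farther back than shut.
Start: joints at [1.296, 0.469, -0.049, 1.532, 0.024, 1.141, -0.082], TCP at [0.164, -0.655, 0.242] pointing down, gripper open.
Joint ranges: [-2.59, 2.59], [-0.33, 1.99], [-1.39, 1.29], [0.1, 2.45], [-1.04, 4.18], [0.21, 1.99], [-2.66, 2.66]. Speed limits (rad/s): [2.57, 2.57, 3.14, 3.14, 3.14, 3.14, 3.14].

INTERFACE

Orientations are given as [roll, pitch, yaw] about the fixed x, y, z axes, in that order (R = Rz(yaw) Ry(pitch) Rx(roll)).
In Python, from plant import robot gives the robot as it stands. Calls block until the motion is done:
- robot.goto(position, orientation): joint-space move of the TCP to a pose.
- robot.move_straight(position, vel=0.15, attitude=None, contact_N=None): straight line of the TCP; attitude=None keeps the orientation; vel is the mean speed in m/s. With contact_N (N) it stops when the force on the tool has changed by that much, and returns True; else False.
- robot.move_joints(angles): joint-space move.
- robot.grip(opening, strength=None): opening from 0.0 (shut) to 1.0 (fully open); strength is the grip in N (None keeps the last); returns when the fingers have stopped.
- robot.sleep(seconds).
- robot.inverse_kinematics(position, orientation): joint angles nearest the present ones, or None.
- robot.sense(): the state.
- robot.grab_frame(name): name is "scene" or "top"; returns a dict with "image" (480x640x3 uint8, red, green, blue), "range_z" (480x640 float32, m along the optical axis (not along the pixel's ray), 0 where there is no reading), "fx", "fy", "cx", "cy" (pixels), "dist_coeffs" ([k1, k2, p1, p2, k3] as OpenCV has them; the pictures are not rectified), "R" (3x3) and "t" (3): a world point X has camera coordinates R X + t. Camera axes: x right, y down, z forward; pixel columns grow to the right and rows downward; lengths in m; the calibration is good to about 2 mm. A picture is of the moment at which its call begins.
A pose or a line that the arm cannot do raises robot.IKError and nothing moves.
- robot.close_job(): hands the job in; it is judged then, once.
The state is a dict: "t": time; "joint_pos": joint angles; "joint_velocities": joint speeds; "effort": joint torques, N m; "tcp_pos": TCP position; "tcp_rot": TCP orientation; "wrist_force": force on the tool from outside, world axes, zero at the start; "torque": the same for the moment, N m; "opening": opening from 0.0 (shut) to 1.0 (fully open); "gripper_force": force on a finger pad.
Only numpy, scipy, OpenCV 4.12 (cv2) and the standard library are available. Lean on these libraries where they do the work, as an engineer would, in place of code of your own. Each camera call takes 0.05 s, during which the arm holds its last target. There are 200 camera calls.

TASK

Restock the roller lane oldest-first: first bring the old roller (dark, with the yellow dot on top) forward off the green ring so that it stands upright between the rails, up against the lane's yellow front stop. Then build the new set on the green ring behind it, each part flat and centred on the one below, in this order from the bottom: grey end cap, plain dark roller, ball bearing, black end cap. Leave the wooden stamp and the white terminal block where they are.

Things in the scene. Friction and masses are not known exactly. Their poses are not given: they have to be found in the camera images.
- lane_front (a point): Point on the lane's floor (6 mm above the table) where the axis of the old roller must end: 51.5 mm from the lane's origin along its -x, about 1 mm short of touching the yellow stop. Axes as the lane's.
- lane_rear (a point): Centre of the green ring (52 mm outside, 42 mm inside, only painted) on the lane's floor, 36 mm from the lane's origin along its +x, 6 mm above the table: the place of the new set. Axes as the lane's.
- old_roller: Old rubber roller, dark grey, upright cylinder 39 mm in diameter, 42 mm high, 60 g, with a yellow dot 18 mm wide on top. Starts standing on the lane's green ring. Origin: centre of its underside, z up along its axis.
- new_roller: New rubber roller, plain dark grey without a dot, upright cylinder 39 mm in diameter, 42 mm high, 60 g. Starts on the blue mat, which is fixed, 168 x 168 x 3 mm, and carries the four new parts about 84 mm apart in a 2 x 2 pattern, any part at any corner. Origin: centre of its underside, z up along its axis.
- grey_cap: Grey plastic end cap, round, 40 mm in diameter, 18 mm high, 25 g; counts as solid, flat on top. Starts on the blue mat (3 mm). Origin: centre of its underside, z up along its axis.
- ball_bearing: Light grey steel ball bearing, a ring 32 mm in diameter, 10 mm high, 30 g; counts as solid, nothing goes into its hole. Starts lying flat on the blue mat (3 mm). Origin: centre of its underside, z up along its axis.
- black_cap: Black plastic end cap, round, 36 mm in diameter, 16 mm high, 20 g; counts as solid, flat on top. Starts on the blue mat (3 mm). Origin: centre of its underside, z up along its axis.
- stamp: Bystander: wooden inspection stamp, standing, 20 x 32 x 52 mm. Not to be moved. Origin: centre of its underside. Mind, when crossing between left and right: the press's hoses hang over the middle of the table from x = 0.64 on, above z = 0.38; cross with the tool at x = 0.44 to 0.50, above z = 0.15.
- terminal: Bystander: white terminal block, 18 x 50 x 19 mm. Not to be moved. Origin: centre of its underside.
- lane: Stock lane, fixed, on the robot's left or right: aluminium plate 168 (its x) x 88 (y) x 6 mm, two dark rails along it, 66 mm apart inside, 4 mm above the plate. At its front (-x, towards the robot) a yellow stop bar: inner face 72 mm from the origin, top 20 mm above the table. Open rear. Origin: centre of the underside, at table height, z up. Low machine parts between left and right: under 80 mm.
Not all that is in view belongs to the job. What is shaped like the new_roller but purple is not meant.

How it is judged:
By the outcome, as a careful person would: the job done as asked, in the order asked, and still so for the second after the job is handed in, with the robot touching nothing.
It also fails if it takes over 136 s, if anything falls off the work surface, if the arm or the gripper's body presses on something with over 40 N, if the wrist force passes 120 N, or if a joint passes its speed limit or range.

## Working session

There is one attempt and no reset: what is moved stays moved. The work goes in short steps, each a Python script; the robot and the scene stay as the last script left them, time stands still between calls to the robot, and variables do not carry over. Pictures are saved under pics/ and viewed, at most 14 in all, crops included, and the job is handed in when it is done.

```bash
ls; mkdir -p pics
python3 - <<'E'
from plant import robot
import cv2,numpy as np
s=robot.sense();print({k:np.round(v,3) for k,v in s.items()},robot.nose_length)
for n in("scene","top"):
    f=robot.grab_frame(n);cv2.imwrite(f"pics/{n}0.png",f["image"][:,:,::-1]);np.savez(f"{n}0.npz",**f)
    print(n,f["fx"],f["fy"],f["cx"],f["cy"],f["dist_coeffs"],f["R"],f["t"],-np.array(f["R"]).T@f["t"])
E
```

```text
pics
{'t': np.float64(0.0), 'joint_pos': array([ 1.296,  0.469, -0.049,  1.534,  0.024,  1.141, -0.082]), 'joint_velocities': array([ 0.002, -0.001,  0.001,  0.   ,  0.   , -0.   ,  0.001]), 'effort': array([-0.0000e+00, -5.1031e+01, -4.6000e-02, -2.3771e+01,  1.1000e-02,
        7.0000e-03,  0.0000e+00]), 'tcp_pos': array([ 0.164, -0.654,  0.241]), 'tcp_rot': array([-3.14 ,  0.   ,  0.246]), 'wrist_force': array([ 1.196,  0.965, -0.151]), 'torque': array([-0.022, -0.026,  0.021]), 'gripper_force': np.float64(0.0), 'opening': np.float64(1.002)} 0.011
scene 445.3806065446003 445.3806065446003 326.9735128680006 240.62931285073168 [-0.00792947  0.          0.          0.          0.        ] [[-0.66061684 -0.75063858 -0.01127413]
 [-0.36664789  0.33570898 -0.86768013]
 [ 0.65509901 -0.56907047 -0.49699506]] [0.30798347 0.18997156 0.90808832] [-0.32177602  0.68417537  0.6196222 ]
top 495.78916909441494 495.78916909441494 324.0781617371167 240.9793360487962 [0.00815838 0.         0.         0.         0.        ] [[-2.22235512e-02 -9.99752898e-01 -5.05944133e-04]
 [-9.85412929e-01  2.19901884e-02 -1.68753639e-01]
 [ 1.68723065e-01 -3.25174124e-03 -9.85658132e-01]] [0.04603449 0.45587297 1.18953132] [0.2495448  0.03986643 1.24942473]
```

View pics/scene0.png

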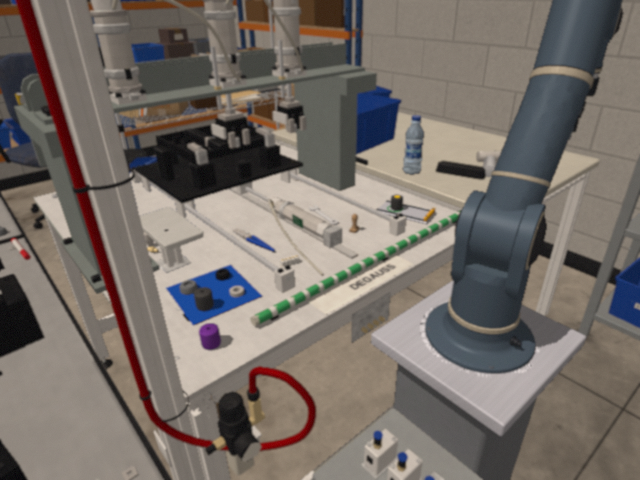

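View pics/top0.png

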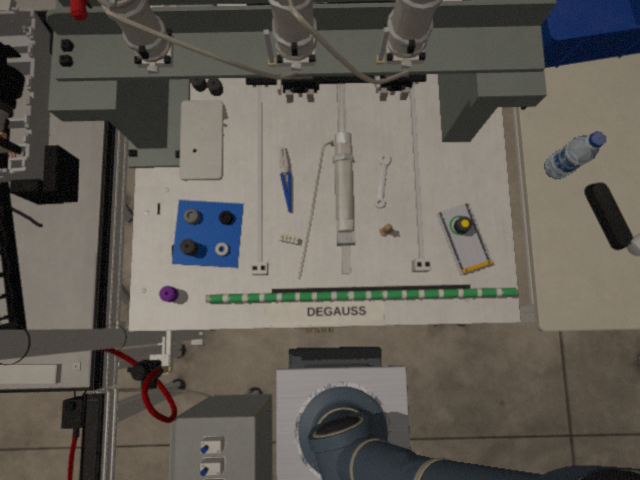

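The lane is on the right with the old roller near top px (463,225). The mat is on the left: grey cap (192,216), black cap (226,217), dark roller (189,247), bearing (222,249). The stamp is at (387,230), the terminal at (291,240), and the purple decoy at (169,294).

```bash
cat > h.py <<'E'
import numpy as np,cv2
def ray(f,px):
    K=np.array([[f["fx"],0,f["cx"]],[0,f["fy"],f["cy"]],[0,0,1.]])
    u=cv2.undistortPoints(np.float64(px).reshape(-1,1,2),K,np.float64(f["dist_coeffs"]))[:,0]
    R=np.array(f["R"]);return -R.T@np.array(f["t"]),np.c_[u,np.ones(len(u))]@R
def plane(f,px,z):
    c,d=ray(f,px);return c+d*((z-c[2])/d[:,2])[:,None]
def proj(f,X):
    K=np.array([[f["fx"],0,f["cx"]],[0,f["fy"],f["cy"]],[0,0,1.]])
    return cv2.projectPoints(np.float64(X).reshape(-1,1,3),cv2.Rodrigues(np.array(f["R"]))[0],np.float64(f["t"]),K,np.float64(f["dist_coeffs"]))[0][:,0]
def crop(f,x0,y0,w,h,s): return cv2.resize(np.ascontiguousarray(f["image"][y0:y0+h,x0:x0+w,::-1]),None,fx=s,fy=s,interpolation=cv2.INTER_CUBIC)
E
python3 - <<'E'
from h import *
T=dict(np.load("top0.npz"));S=dict(np.load("scene0.npz"))
a=crop(T,165,190,90,90,4);b=crop(T,430,195,75,90,4)
c=crop(S,160,255,110,70,3);d=crop(S,365,180,90,70,3)
o=np.zeros((580,700,3),np.uint8);o[:360,:360]=a;o[:360,365:665]=b;o[365:575,:330]=c;o[365:575,365:635]=d
cv2.imwrite("pics/crops.png",o)
P=lambda p,z:np.round(plane(T,p,z),4)
print(P([[192,216],[226,217],[189,247],[222,249]],.02));print(P([[463,225],[467,239]],.03),P([[387,230],[291,240]],.02))
print(T["range_z"][225,463],T["range_z"][247,189],T["range_z"][255,205],proj(T,[0.6,0,0]))
E
```

```text
[[0.5317 0.3693 0.02  ]
 [0.5272 0.2831 0.02  ]
 [0.4522 0.375  0.02  ]
 [0.4453 0.2922 0.02  ]]
[[ 0.4911 -0.3133  0.03  ]
 [ 0.4553 -0.3208  0.03  ]] [[ 0.4846 -0.1236  0.02  ]
 [ 0.4644  0.119   0.02  ]]
1.225205 1.2178956 1.2556487 [[336.63972268 188.9762831 ]]
```

View pics/crops.png

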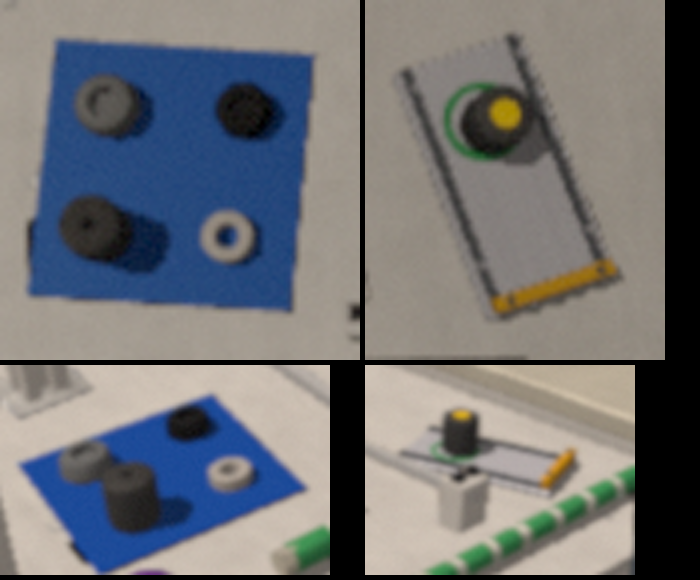

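The crops show the lane with the ring at crop px (487,122), the roller leaning away by parallax, and the yellow bar running from (495,303) to (618,268). The mat parts are clear. Next I measure with masks.

```bash
cat > meas.py <<'E'
from h import *
from scipy.optimize import least_squares
U=8
def up(f,x0,y0,w,h):
    im=cv2.resize(np.ascontiguousarray(f["image"][y0:y0+h,x0:x0+w]),None,fx=U,fy=U,interpolation=cv2.INTER_CUBIC)
    return im,cv2.cvtColor(im,cv2.COLOR_RGB2HSV).astype(int),lambda p:(np.float64(p)+.5)/U-.5+[x0,y0]
def pts(m): y,x=np.nonzero(m);return np.c_[x,y]
def big(m):
    n,l,s,c=cv2.connectedComponentsWithStats(np.uint8(m));return l==1+np.argmax(s[1:,4])
def lane(f,verbose=True):
    im,h,g=up(f,430,195,75,90);H,S,V=h[...,0],h[...,1],h[...,2]
    yel=(H>15)&(H<35)&(S>150)&(V>70);n,l,s,c=cv2.connectedComponentsWithStats(np.uint8(yel))
    bar=big(yel);grn=(H>45)&(H<90)&(S>70)
    G=plane(f,g(pts(big(grn))),.006)[:,:2]
    r=least_squares(lambda c:np.hypot(*(G-c).T)-.0235,G.mean(0),loss='soft_l1',f_scale=.002);ring=r.x
    B=plane(f,g(pts(bar)),.02)[:,:2];rect=cv2.minAreaRect(np.float32(B*1000))
    dk=(V<95)&(S<90)
    D=plane(f,g(pts(dk)),.010)[:,:2]
    return ring,B,rect,D,[(s[i,4],g(c[i])) for i in range(1,n) if s[i,4]>200],np.abs(r.fun).mean()
E
python3 - <<'E'
from meas import *
T=dict(np.load("top0.npz"))
ring,B,rect,D,ye,e=lane(T)
print("ring",ring,e);print("bar",B.mean(0),rect,ye)
# lane axis from bar direction
d=ring-B.mean(0);print("yaw from bar->ring",np.degrees(np.arctan2(d[1],d[0])),"dist",np.hypot(*d))
yaw=np.arctan2(d[1],d[0])
for it in range(4):
    ex=np.array([np.cos(yaw),np.sin(yaw)]);ey=np.array([-ex[1],ex[0]])
    o=ring-.036*ex;q=np.c_[(D-o)@ex,(D-o)@ey]
    k=(q[:,0]>-.06)&(q[:,0]<.08)&(np.hypot(q[:,0]-.04,q[:,1]+.012)>.04)
    sl=[]
    for sg in(1,-1):
        m=k&(abs(sg*q[:,1]-.036)<.010);p=np.polyfit(q[m,0],q[m,1],1);sl.append(p[0]);print(sg,m.sum(),p,q[m,1].mean(),q[m,0].min(),q[m,0].max(),q[m,1].min(),q[m,1].max())
    yaw+=np.mean(sl);print(np.degrees(yaw))
qb=np.c_[(B-o)@ex,(B-o)@ey];print("bar local",np.percentile(qb,[1,50,99],axis=0))
# old roller dot
im,h,g=up(T,430,195,75,90)
# mat parts
im,h,g=up(T,165,190,90,90);H,S,V=h[...,0],h[...,1],h[...,2]
blue=(H>95)&(H<125)&(S>110);hull=cv2.convexHull(pts(big(blue)));r=cv2.minAreaRect(np.float32(plane(T,g(hull[:,0]),.003)[:,:2]*1000));print("mat",r)
m=np.zeros(blue.shape,np.uint8);cv2.fillConvexPoly(m,cv2.erode(m,None) is None or hull,1);m=cv2.erode(m,np.ones((25,25)))
n,l,s,c=cv2.connectedComponentsWithStats(np.uint8((m>0)&(S<105)))
for i in range(1,n):
    if s[i,4]>500: print(s[i],g(c[i]),plane(T,g(c[i])[None],.02)[0])
cv2.imwrite("pics/mask.png",np.uint8((m>0)&(S<105))*255)
E
```

```text
ring [ 0.49687507 -0.31079791] 0.001196212349499666
bar [ 0.38764389 -0.34310228] ((388.159912109375, -343.0749816894531), (10.438074111938477, 79.85556030273438), 17.409744262695312) [(np.int32(3495), array([464.74179185, 222.89540415])), (np.int32(6605), array([476.74872256, 266.25175057]))]
yaw from bar->ring 16.475218749395875 dist 0.1139079535269857
1 8057 [0.01761531 0.03629553] 0.03648172967490516 -0.05999076983898742 0.07999658790122108 0.032148268991574636 0.04088118748491937
-1 4623 [ 0.01124217 -0.03566097] -0.035833722528986985 -0.05998457138097643 0.07998840387300611 -0.039902983855950216 -0.030027492647366177
17.30192471553865
1 8057 [0.00311817 0.03680906] 0.03684198950342398 -0.059959552059082454 0.07993236532474012 0.032941270896041396 0.04039137899987791
-1 4639 [-0.00304191 -0.03512809] -0.03508265675564425 -0.059991698465346854 0.0799914254457383 -0.03922233481938747 -0.029264033195071315
17.30410934723793
1 8057 [0.00308012 0.03681043] 0.03684295945815989 -0.059958257791628264 0.07993368877921617 0.03294183081055768 0.040393715796313574
-1 4639 [-0.00307992 -0.03
[... 284 characters left out ...]
 -0.03512672] -0.03508070946147276 -0.05999314677430986 0.07999000061440711 -0.039220520520166356 -0.029262802481807383
17.30411510103864
bar local [[-0.08220365 -0.03700092]
 [-0.07793496  0.00136858]
 [-0.07309157  0.04038119]]
mat ((490.1561279296875, 334.4212646484375), (168.514404296875, 165.15621948242188), 85.21533203125)
[  147   148   135   124 12883] [191.23685768 215.82543371] [0.53223262 0.37126129 0.02      ]
[ 437  171  104   99 7210] [225.34051664 217.04590846] [0.5271493  0.28479472 0.02      ]
[  118   392   145   128 13874] [188.20327591 246.63112657] [0.45321602 0.37705483 0.02      ]
[ 398  418  116  111 9198] [221.4441047  248.70265275] [0.44608824 0.29364175 0.02      ]
```

View pics/mask.png

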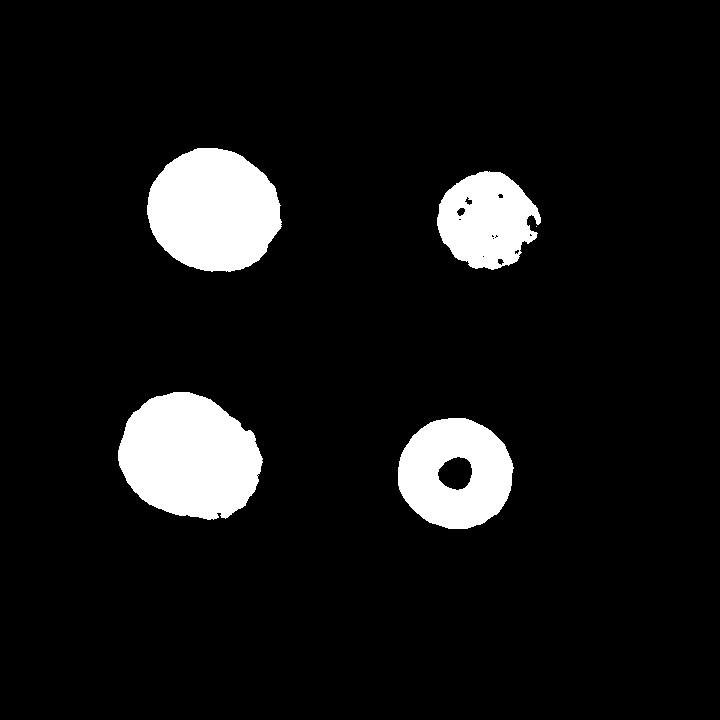

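The mask shows four clean blobs. The lane fit gives a yaw of about 17.3°, and the ring, rails and bar agree to about 1 mm. Now I check reachability and compute part positions at mid-height.

```bash
cat > geo.py <<'E'
from h import *
YAW=np.radians(17.35);ex=np.array([np.cos(YAW),np.sin(YAW)]);ey=np.array([-ex[1],ex[0]])
REAR=np.array([.49688,-.31080])+.0010*ey
ORG=REAR-.036*ex;FRONT=ORG-.0515*ex
E
python3 - <<'E'
from geo import *
from plant import robot
T=dict(np.load("top0.npz"))
for n,p,z in(("grey",[191.237,215.825],.012),("black",[225.34,217.05],.011),("roller",[188.2,246.63],.024),("bearing",[221.444,248.70],.008)):
    print(n,plane(T,p,z)[0][:2])
print("dot",plane(T,[464.74,222.895],.048)[0],"REAR",REAR,"FRONT",FRONT)
for nm,p in(("rear",REAR),("front",FRONT),("mat",[.446,.294]),("mat2",[.53,.37]),("mid",[.46,0])):
  for a in (17.35,-72.65,107.35,-4.8,85.2,-90,0):
    for z in(.03,.25):
      q=robot.inverse_kinematics([*p,z],[np.pi,0,np.radians(a)]);print(nm,a,z,None if q is None else np.round(q,2))
E
```

```text
grey [0.53407323 0.37341737]
black [0.52917084 0.28658891]
roller [0.45255641 0.37596602]
bearing [0.44801345 0.29611912]
dot [ 0.4927877  -0.31272709  0.048     ] REAR [ 0.49658179 -0.3098455 ] FRONT [ 0.41306296 -0.33593869]
rear 17.35 0.03 [ 0.64  0.59 -0.2   1.91  0.19  0.66 -0.95]
rear 17.35 0.25 [ 0.68  0.33 -0.24  1.73  0.09  1.09 -0.86]
rear -72.65 0.03 [ 0.39  0.59  0.13  1.93 -0.12  0.64 -2.24]
rear -72.65 0.25 [ 0.46  0.31  0.03  1.75 -0.01  1.08 -2.34]
rear 107.35 0.03 [ 0.84  0.64 -0.48  1.9   0.43  0.71  0.41]
rear 107.35 0.25 [ 0.92  0.37 -0.56  1.72  0.22  1.11  0.59]
rear -4.8 0.03 [ 0.58  0.59 -0.13  1.91  0.12  0.65 -1.27]
rear -4.8 0.25 [ 0.63  0.32 -0.19  1.74  0.07  1.09 -1.23]
rear 85.2 0.03 [ 0.79  0.62 -0.41  1.9   0.38  0.69  0.07]
rear 85.2 0.25 [ 0.86  0.36 -0.48  1.72  0.18  1.11  0.24]
rear -90 0.03 [ 0.34  0.59  0.19  1.93 -0.18  0.64 -2.5 ]
rear -90 0.25 [ 0.42  0.31  0.09  1.75 -0.03  1.08 -2.63]
rear 0 0.03 [ 0.6   0.59 -0.15  1.91  0.14  0.65 -1.21]
rear 0 0.25 [ 0.64  0.33 -0.2   1.74  0.07  1.09 -1.15]
front 17.35 0.03 [ 0.74  0.53 -0.18  2.04  0.
[... 2513 characters left out ...]
[ 0.59  0.17 -0.75  1.98  0.14  1.04 -1.5 ]
mid -72.65 0.03 [-0.78  0.63  0.91  2.24 -0.86  0.67 -2.08]
mid -72.65 0.25 [-1.17  0.2   1.25  2.05 -0.22  1.03 -2.65]
mid 107.35 0.03 [ 0.4   0.52 -0.61  2.18  0.54  0.59 -0.3 ]
mid 107.35 0.25 [ 0.72  0.21 -0.92  1.97  0.19  1.05  0.03]
mid -4.8 0.03 [ 0.24  0.48 -0.4   2.19  0.36  0.53 -2.09]
mid -4.8 0.25 [ 0.56  0.17 -0.72  1.98  0.13  1.04 -1.87]
mid 85.2 0.03 [ 0.39  0.52 -0.59  2.18  0.52  0.58 -0.67]
mid 85.2 0.25 [ 0.69  0.2  -0.87  1.97  0.17  1.05 -0.35]
mid -90 0.03 [-0.89  0.76  1.1   2.25 -1.02  0.8  -2.22]
mid -90 0.25 None
mid 0 0.03 [ 0.25  0.48 -0.42  2.19  0.38  0.54 -2.03]
mid 0 0.25 [ 0.56  0.17 -0.73  1.98  0.13  1.04 -1.79]
```

```bash
cat > act.py <<'E'
from geo import *
from plant import robot
def rpy(deg): return [np.pi,0,np.radians(deg)]
def st(tag=""):
    s=robot.sense();print(tag,"t%.1f"%s["t"],np.round(s["tcp_pos"],4),"yaw%.2f"%np.degrees(s["tcp_rot"][2]),"op%.3f"%s["opening"],"gf%.1f"%s["gripper_force"],"F",np.round(s["wrist_force"],1));return s
E
python3 - <<'E'
from act import *
T=dict(np.load("top0.npz"));dot=plane(T,[464.74,222.895],.048)[0][:2];dl=(dot-REAR);print("dot local",dl@ex,dl@ey)
robot.grip(.72,40)
p=dot+ey*(-(dl@ey)/2)
robot.goto([*p,.15],rpy(17.35));st("above")
f=robot.grab_frame("top");cv2.imwrite("pics/above.png",crop(f,400,150,160,120,5))
robot.move_straight([*p,.0255],vel=.12,contact_N=8);st("down")
robot.grip(0,40);st("grip")
E
```

```text
dot local -0.004480772132692362 -0.0016190506115853415
above t2.2 [ 0.492  -0.3136  0.1502] yaw17.21 op0.721 gf0.0 F [ 0.7 -0.8 -0.3]
down t3.5 [ 0.4931 -0.3123  0.0262] yaw17.35 op0.722 gf0.0 F [-0.2  0.5 -0.4]
grip t3.8 [ 0.4931 -0.3124  0.0266] yaw17.34 op0.440 gf40.2 F [0.4 0.1 5.7]
```

View pics/above.png

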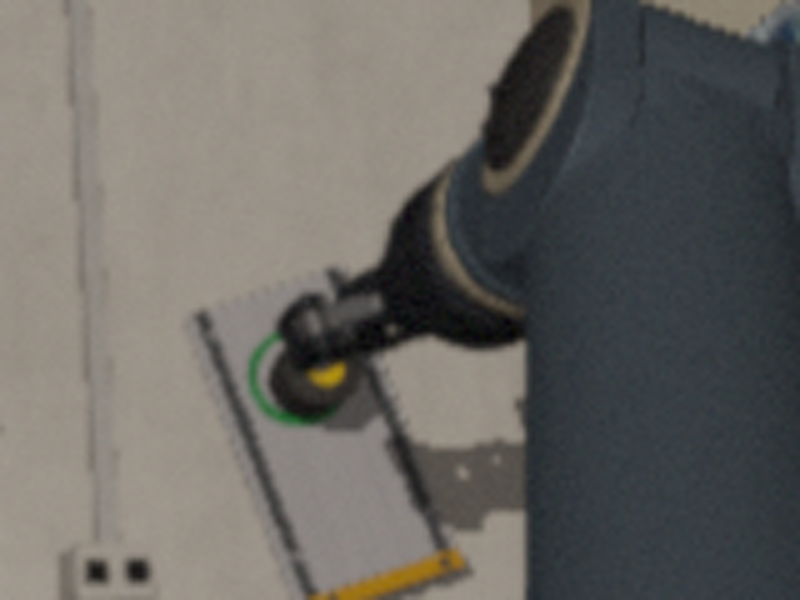

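The view shows the gripper hovering over the old roller, with the ring at px (285,378). The arm comes in from the right. The grip reads 0.44, which fits 39 mm. Now I lift, bring it forward and place it.

Run:
```python
from act import *
s=st();p0=np.array(s["tcp_pos"]);z=p0[2]
robot.move_straight([*p0[:2],z+.012],vel=.1);st("lift")
robot.move_straight([*FRONT,z+.012],vel=.12);robot.sleep(.2);st("over")
print(robot.move_straight([*FRONT,z-.001],vel=.04,contact_N=4));st("down")
robot.grip(.72);st("open")
s=robot.sense();robot.move_straight([*s["tcp_pos"][:2],.14],vel=.2)
robot.goto([.46,-.13,.25],rpy(60));st("away")
f=robot.grab_frame("top");np.savez("top1.npz",**f);g=robot.grab_frame("scene");np.savez("scene1.npz",**g)
o=np.zeros((480,760,3),np.uint8);o[:450,:375]=crop(f,430,195,75,90,5);o[:350,380:]=crop(g,375,185,76,70,5);cv2.imwrite("pics/p1.png",o)
```

```text
t3.8 [ 0.4931 -0.3124  0.0266] yaw17.34 op0.440 gf40.2 F [0.4 0.1 5.7]
lift t4.1 [ 0.4935 -0.3126  0.0391] yaw17.35 op0.435 gf40.1 F [ 0.4 -0.2 -0.7]
over t5.1 [ 0.4139 -0.3355  0.0386] yaw17.43 op0.437 gf40.2 F [-0.3  0.3 -0.9]
True
down t5.5 [ 0.4134 -0.3359  0.0266] yaw17.37 op0.438 gf40.7 F [-0.1  0.6  5.5]
open t5.8 [ 0.4128 -0.3355  0.0262] yaw17.36 op0.720 gf0.0 F [ 0.2 -1.5 -0.3]
away t7.5 [ 0.4592 -0.1317  0.2488] yaw59.81 op0.720 gf0.0 F [-0.1 -0.6 -0.5]
```

View pics/p1.png

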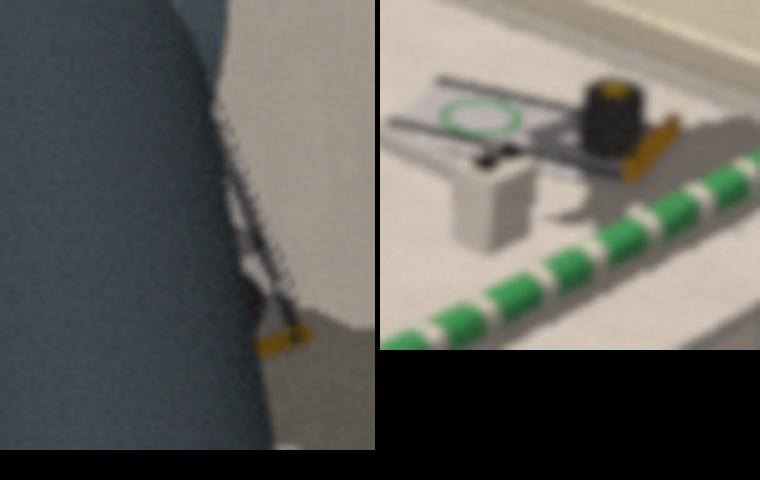

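Seen from the scene camera, the roller stands upright at the yellow stop and the ring is free. The arm hides it from the top camera. I cross to the mat side and look again.

Run:
```python
from act import *
from meas import *
robot.goto([.46,.02,.25],rpy(80));st();print(np.round(robot.sense()["joint_pos"],2))
robot.goto([.47,.2,.25],rpy(85));st();print(np.round(robot.sense()["joint_pos"],2))
f=robot.grab_frame("top");np.savez("top2.npz",**f)
o=np.zeros((450,375,3),np.uint8);o[:450,:375]=crop(f,430,195,75,90,5);cv2.imwrite("pics/p2.png",o)
ring,B,rect,D,ye,e=lane(f);print(ring,e,B.mean(0),ye)
d=ring-ORG;print("ring local",d@ex,d@ey)
for a,c in ye:
    w=plane(f,c[None],.048)[0][:2]-ORG;print("dot cand local",a,w@ex,w@ey)
b=B-ORG;print(np.percentile(b@ex,[1,50,99]),np.percentile(b@ey,[1,50,99]))
```

```text
t8.2 [0.46   0.0197 0.2497] yaw80.00 op0.723 gf0.0 F [-0.  -0.8  0.1]
[ 0.48  0.16 -0.67  1.98  0.12  1.04 -0.43]
 t9.0 [0.4706 0.1981 0.2495] yaw84.84 op0.719 gf0.0 F [ 0.1 -0.  -0. ]
[ 0.18  0.28 -0.79  1.87  0.23  1.08 -0.79]
[ 0.49633196 -0.31054757] 0.0007974646423750783 [ 0.38809079 -0.34348336] [(np.int32(3532), array([475.51245753, 254.90939977])), (np.int32(6758), array([476.88855801, 266.0701021 ]))]
ring local 0.03555217047020287 -0.0005956215846786642
dot cand local 3532 -0.05137692074048466 0.002601768438484661
dot cand local 6758 -0.07799557504437357 0.009538641918330112
[-0.08204778 -0.07763419 -0.07258244] [-0.0376875   0.00040249  0.03934181]
```

View pics/p2.png

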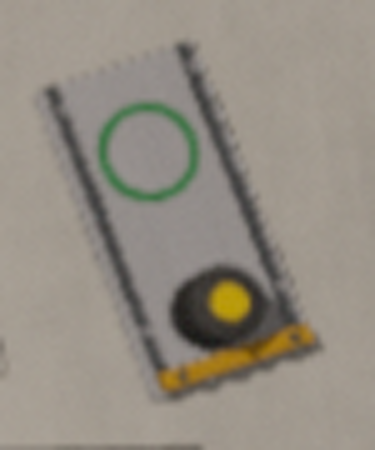

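The top view shows the roller at the stop with its dot at crop px (231,301), but it sits about 2.5 mm off the lane's centre line to +y. That is the bias between camera and arm. I'll nudge it over with a short regrip.

Run:
```python
from act import *
from meas import *
robot.goto([.46,-.1,.25],rpy(40))
robot.goto([*FRONT,.14],rpy(17.35))
robot.move_straight([*FRONT,.0262],vel=.12,contact_N=8);robot.grip(0,40);s=st("grip")
z=s["tcp_pos"][2];q=FRONT-.0026*ey
robot.move_straight([*FRONT,z+.008],vel=.08);robot.move_straight([*q,z+.008],vel=.05);robot.sleep(.2)
print(robot.move_straight([*q,z-.001],vel=.04,contact_N=4));st("down")
robot.grip(.72);s=st("open");robot.move_straight([*s["tcp_pos"][:2],.14],vel=.2)
robot.goto([.46,-.1,.25],rpy(60));robot.goto([.46,.02,.25],rpy(80));robot.goto([.47,.2,.25],rpy(85));st()
f=robot.grab_frame("top");np.savez("top3.npz",**f)
ring,B,rect,D,ye,e=lane(f);d=ring-ORG;print("ring local",d@ex,d@ey)
for a,c in ye:
    w=plane(f,c[None],.048)[0][:2]-ORG;print("dot cand local",a,w@ex,w@ey)
```

```text
grip t12.7 [ 0.4135 -0.3364  0.0272] yaw17.34 op0.437 gf40.1 F [-1.4  0.3  6.3]
True
down t13.6 [ 0.4143 -0.3387  0.0271] yaw17.35 op0.439 gf40.8 F [-0.8  1.4  6.9]
open t14.0 [ 0.4137 -0.3383  0.0265] yaw17.34 op0.721 gf0.0 F [-0.  -0.4  0.1]
 t17.1 [0.4707 0.198  0.2493] yaw84.83 op0.717 gf0.0 F [ 1.  -0.7  0.4]
ring local 0.035538399432037876 -0.0005952036240168736
dot cand local 3515 -0.05121328189080259 -0.0006055838183965084
dot cand local 6637 -0.07808691184326007 0.009730250428265435
```

Roller and ring now share the same lateral offset in the image, so the roller is centred. Next is the grey cap: grip it two ways to centre it, then carry it over.

```bash
cat >> act.py <<'E'
TGT=ORG+.0356*ex-.0025*ey      # ring centre in arm coordinates
LY=107.35
def pick(p,z,F=40):
    robot.grip(.72,20)
    robot.goto([*p,.13],rpy(175.2))
    robot.move_straight([*p,z],vel=.12,contact_N=6);robot.grip(0,20);st("g1");robot.grip(.72,20)
    robot.move_straight([*p,.07],vel=.15)
    robot.move_straight([*p,.07],vel=.1,attitude=rpy(85.2)) if False else robot.goto([*p,.07],rpy(85.2))
    robot.move_straight([*p,z],vel=.1,contact_N=6);robot.grip(0,F);s=st("g2")
    robot.move_straight([*p,.2],vel=.2);st("lifted");return s["tcp_pos"][2]
def place(zt,tgt):
    for w in([.47,.15,.25],[.46,.02,.25],[.46,-.12,.25]): robot.goto(w,rpy(90))
    robot.goto([*tgt,max(.2,zt+.05)],rpy(LY));robot.move_straight([*tgt,zt+.012],vel=.15);robot.sleep(.2)
    print("contact",robot.move_straight([*tgt,zt-.003],vel=.03,contact_N=3));s=st("down")
    robot.grip(.65);robot.move_straight([*tgt,max(.2,zt+.08)],vel=.15);leave()
def leave():
    for w,a in(([.46,-.12,.25],95),([.46,.02,.25],85),([.47,.15,.25],85)): robot.goto(w,rpy(a))
def look(n):
    f=robot.grab_frame("top");g=robot.grab_frame("scene");np.savez(f"top{n}.npz",**f);np.savez(f"scene{n}.npz",**g)
    o=np.zeros((450,760,3),np.uint8);o[:450,:375]=crop(f,430,195,75,90,5);o[:400,380:]=crop(g,370,165,76,80,5);cv2.imwrite(f"pics/p{n}.png",o);return f
E
python3 - <<'E'
from act import *
zg=pick(np.array([.5343,.3722]),.017);print(zg)
place(zg+.003,TGT);st()
f=look(4)
E
```

```text
g1 t19.7 [0.5347 0.3726 0.0181] yaw175.19 op0.434 gf20.2 F [-0.7 -0.1  5.8]
g2 t22.9 [0.5347 0.3729 0.0182] yaw85.20 op0.422 gf40.1 F [-1.1  0.6  4.7]
lifted t23.9 [0.5338 0.3713 0.1985] yaw85.20 op0.422 gf39.5 F [ 0.2 -0.1 -0.4]
0.018188962553649764
contact True
down t28.8 [ 0.4969 -0.3124  0.0211] yaw107.34 op0.419 gf40.4 F [-1.  -0.1  4.4]
 t32.5 [0.4707 0.1485 0.2494] yaw84.88 op0.652 gf0.0 F [-0.  -0.7  0.4]
```

View pics/p4.png

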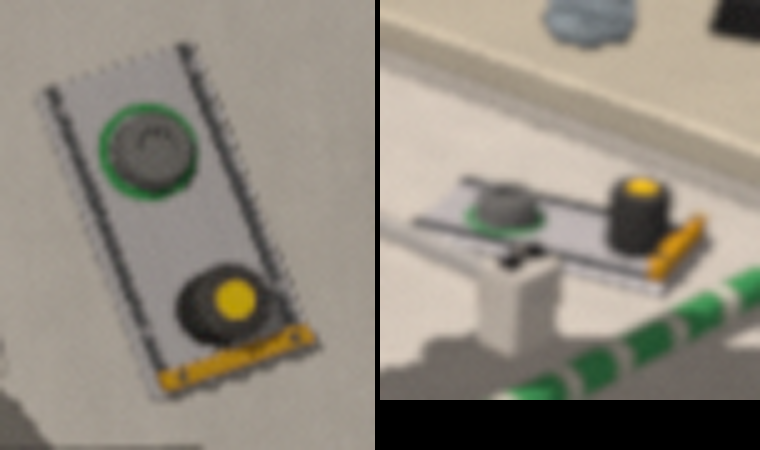

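The grey cap lies flat inside the ring at top crop px (150,152), and the old roller stands at the stop. I measure how well the cap is centred.

Run:
```python
from meas import *
from geo import *
A=dict(np.load("top3.npz"));Bf=dict(np.load("top4.npz"))
a,_,g=up(A,445,200,40,45);b,h,_=up(Bf,445,200,40,45)
d=cv2.GaussianBlur(np.abs(a.astype(int)-b).max(2).astype(np.uint8),(0,0),3)
ringc=ORG+.0356*ex-.0005*ey
for t in(25,35,45):
    m=big(d>t);P=pts(m);hull=cv2.convexHull(P)[:,0]
    (c,sz,an)=cv2.fitEllipse(hull)
    for q in(P.mean(0),c):
        w=plane(Bf,g(q)[None],.0155)[0][:2]-ringc;print(t,m.sum(),"off ex,ey mm",1e3*w@ex,1e3*w@ey,np.array(sz)/U)
```

```text
25 15900 off ex,ey mm -2.8749444421888986 1.8904852341113902 [16.96544075 19.1334343 ]
25 15900 off ex,ey mm -3.028242862696279 1.7462645741083618 [16.96544075 19.1334343 ]
35 14651 off ex,ey mm -3.025653236135212 2.066438202366891 [16.31723976 18.50483704]
35 14651 off ex,ey mm -3.007962181123797 1.9787170764641167 [16.31723976 18.50483704]
45 13217 off ex,ey mm -3.3282759022727952 2.4364214955118033 [15.72674465 17.51150131]
45 13217 off ex,ey mm -3.094143736009903 2.1421394558786484 [15.72674465 17.51150131]
```

Run:
```python
from meas import *
from geo import *
def circ(c,z,r): 
    a=np.linspace(0,2*np.pi,60);return np.c_[c[0]+r*np.cos(a),c[1]+r*np.sin(a),np.full(60,z)]
o=np.zeros((400,800,3),np.uint8)
ringc=ORG+.0356*ex-.0005*ey
for k,(n,x0,y0) in enumerate((("top",440,200),("scene",380,195))):
    f=dict(np.load(n+"4.npz"));f3=dict(np.load(n+"3.npz" if n=="top" else "scene1.npz"));s=10 if n=="top" else 10
    im=crop(f,x0,y0,40,40,10)
    # ring fit in this view before cap
    i3,h,g=up(f3,x0,y0,40,40);H,S=h[...,0],h[...,1];G=plane(f3,g(pts(big((H>45)&(H<90)&(S>70)))),.006)[:,:2]
    rc=least_squares(lambda c:np.hypot(*(G-c).T)-.0235,G.mean(0),loss='soft_l1',f_scale=.002).x
    print(n,"ring",rc,"vs",ringc)
    for z,r,col in((.006,.0235,(0,255,255)),(.006,.02,(0,0,255)),(.024,.02,(255,0,255))):
        p=(proj(f,circ(rc,z,r))-[x0,y0]+.5)*10-.5
        cv2.polylines(im,[np.int32(p)],True,col,1)
    o[:,k*400:k*400+400]=im
    i4,_,_=up(f,x0,y0,40,40);d=cv2.GaussianBlur(np.abs(i3.astype(int)-i4).max(2).astype(np.uint8),(0,0),3);m=big(d>35)
    c=cv2.fitEllipse(cv2.convexHull(pts(m))[:,0])[0];w=plane(f,g(c)[None],.015)[0][:2]-rc;print("cap off",w,"local",w@ex,w@ey)
cv2.imwrite("pics/ov.png",o)
```

```text
top ring [ 0.49631869 -0.31055127] vs [ 0.4963491  -0.31044203]
cap off [-0.00333216  0.00095939] local -0.0028944524064022687 0.0019094113182434329
scene ring [ 0.32922269 -0.26081805] vs [ 0.4963491  -0.31044203]
cap off [ 0.07068879 -0.02101638] local 0.061205264888455235 -0.041140112869472584
```

View pics/ov.png

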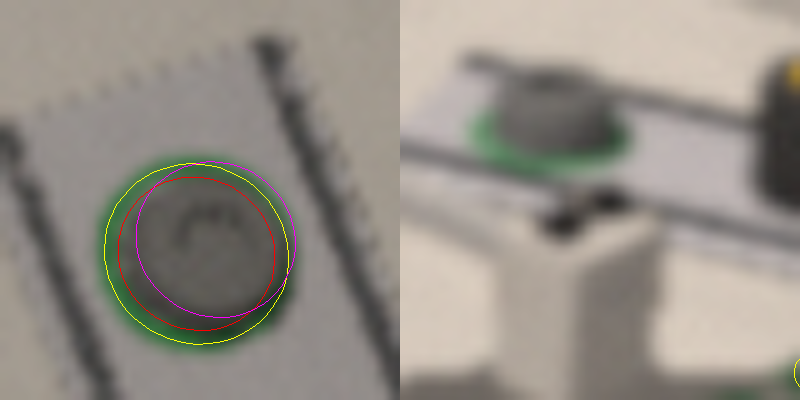

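The overlay shows the cap near the centred prediction but maybe 2 mm low in the image. Shading makes the edges ambiguous, so I check with depth.

Run:
```python
from meas import *
from geo import *
ringc=ORG+.0356*ex-.0005*ey
def cloud(f):
    v,u=np.mgrid[0:480,0:640];px=np.c_[u.ravel(),v.ravel()].astype(float);c,d=ray(f,px);z=f["range_z"].ravel();return c+d*z[:,None],z>0
for n,ks in(("top",(2,3,4)),("scene",(1,4))):
  for k in ks:
    f=dict(np.load(f"{n}{k}.npz"));X,ok=cloud(f)
    q=np.c_[(X[:,:2]-ringc)@ex,(X[:,:2]-ringc)@ey]
    m=ok&(np.hypot(*q.T)<.032);fl=ok&(abs(q[:,0]+.035)<.012)&(abs(q[:,1])<.02)
    print(n,k,"floor z",np.median(X[fl,2]),X[fl,2].std())
    for nm,c,lo in(("cap",[0,0],.015),("old",[-.0871,0],.040)):
        w=ok&(np.hypot(*(q-c).T)<.035)&(X[:,2]>lo)
        if w.sum()>5:
            p=q[w];print(nm,w.sum(),"meanz",X[w,2].mean(),"centroid off mm",1e3*(p.mean(0)-c),"minmax",1e3*(np.percentile(p,[2,98],axis=0)-c).ravel())
```

```text
top 2 floor z 0.004755313398753236 0.0026953989688021144
old 192 meanz 0.04605791897848486 centroid off mm [0.97846014 3.54288313] minmax [-16.41743142 -14.21621582  17.51986695  19.95578383]
top 3 floor z 0.004690351722925978 0.0021310802029152224
old 191 meanz 0.04610220512068499 centroid off mm [0.88217109 0.59921307] minmax [-15.93669254 -16.99778903  18.08534259  17.32327743]
top 4 floor z 0.004625657888364554 0.0026298023460221568
cap 174 meanz 0.02170398427850886 centroid off mm [-0.64898799  0.83200243] minmax [-17.68911507 -17.06585405  16.27253032  18.09381655]
old 190 meanz 0.04677072806463484 centroid off mm [1.1963951  0.57767798] minmax [-15.74368174 -16.72283685  18.04922813  17.47413617]
scene 1 floor z -0.7896628847098434 0.40158344996772466
old 80 meanz 0.046895869808145564 centroid off mm [-1.37474507 10.09144465] minmax [-17.35301386  -8.49436322  17.46859255  22.79382899]
scene 4 floor z 0.004466652587399977 0.40212392104605366
cap 81 meanz 0.02185247991366702 centroid off mm [-1.32696331  5.07944716] minmax [-18.3636922  -14.66810467  14.26087902  20.68281651]
old 82 meanz 0.04667551161432179 centroid off mm [-0.41530641  6.10957693] minmax [-17.26189204 -14.28866583  17.6945162   20.741322  ]
```

Depth puts the cap within about 1 mm of the ring centre, and the old roller agrees with the dot reading. Next is the new roller.

```bash
python3 - <<'E'
import re
s=open('act.py').read()
s=s.replace('s=st("down")\n    robot.grip(.65)','s=st("down %.4f"%zt)\n    assert abs(s["tcp_pos"][2]-zt)<.004\n    robot.grip(.65)')
s+='''
def chk(f,lo,r=.03):
    v,u=np.mgrid[0:480,0:640];c,d=ray(f,np.c_[u.ravel(),v.ravel()].astype(float));z=f["range_z"].ravel();X=c+d*z[:,None]
    a=ORG+.0356*ex-.0005*ey;q=np.c_[(X[:,:2]-a)@ex,(X[:,:2]-a)@ey];w=(z>0)&(np.hypot(*q.T)<r)&(X[:,2]>lo)
    print("chk",w.sum(),"z",X[w,2].mean(),"off mm",1e3*q[w].mean(0),1e3*np.percentile(q[w],[2,98],axis=0).ravel())
'''
open('act.py','w').write(s)
E
python3 - <<'E'
from act import *
zg=pick(np.array([.4528,.3748]),.028)
place(zg+.021,TGT);st()
f=look(5);chk(f,.058)
E
```

```text
g1 t35.2 [0.4531 0.3751 0.0289] yaw175.19 op0.440 gf20.1 F [0.4 0.2 6.1]
g2 t38.1 [0.4532 0.3755 0.029 ] yaw85.20 op0.423 gf40.4 F [-0.1  0.2  4.4]
lifted t39.1 [0.4523 0.3739 0.1986] yaw85.19 op0.425 gf40.0 F [ 0.6  0.6 -1.5]
contact True
down 0.0500 t43.7 [ 0.497  -0.3125  0.0503] yaw107.35 op0.423 gf40.6 F [ 0.1 -0.5  4.3]
 t47.2 [0.4707 0.1485 0.2494] yaw84.88 op0.650 gf0.0 F [-0.8 -1.1  0.6]
chk 193 z 0.06452776005191703 off mm [-0.31149252  0.56852227] [-17.42314715 -17.39042955  17.10686128  17.92043052]
```

View pics/p5.png

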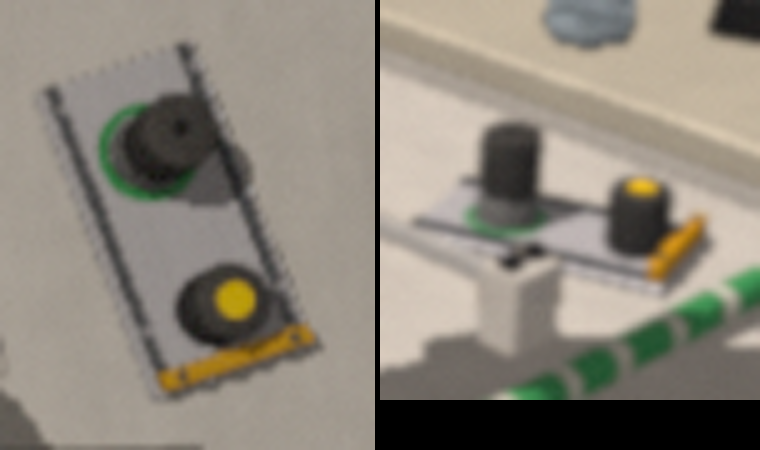

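The roller stands upright on the grey cap, aligned with it to about 0.5 mm. Next is the bearing.

Run:
```python
from act import *
zg=pick(np.array([.4482,.2949]),.0155)
place(zg+.063,TGT);st()
f=look(6);chk(f,.070);chk(f,.055)
```

```text
g1 t49.9 [0.4485 0.295  0.0162] yaw175.19 op0.352 gf19.8 F [-0.7 -1.4  5.4]
g2 t53.2 [0.4486 0.2952 0.0165] yaw85.20 op0.340 gf39.3 F [-1.  -0.2  6.5]
lifted t54.2 [0.4476 0.2942 0.1988] yaw85.20 op0.342 gf39.5 F [0.5 0.3 0.2]
contact True
down 0.0795 t58.4 [ 0.4969 -0.3125  0.0798] yaw107.34 op0.342 gf39.9 F [-0.6  0.6  4. ]
 t61.8 [0.4708 0.1485 0.2494] yaw84.88 op0.652 gf0.0 F [ 0.1 -1.2  0.1]
chk 112 z 0.07574821979771151 off mm [-0.14333342  0.15746319] [-15.32055761 -14.86492497  14.04979599  15.00687443]
chk 203 z 0.07005396393301412 off mm [-1.04002522  2.30519515] [-17.82066111 -14.60385382  16.79307414  16.51267035]
```

View pics/p6.png

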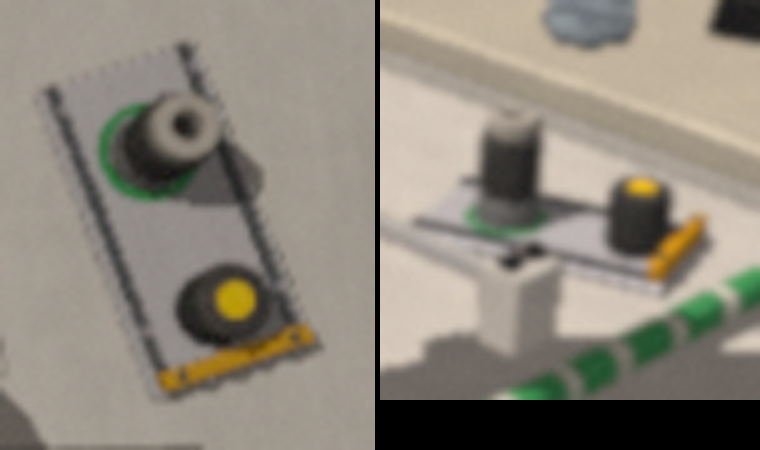

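The bearing lies flat and centred on the roller. Last is the black cap.

Run:
```python
from act import *
zg=pick(np.array([.5294,.2854]),.0165)
place(zg+.073,TGT);st()
f=look(7);chk(f,.083)
```

```text
g1 t64.6 [0.5298 0.2855 0.0174] yaw175.19 op0.386 gf19.9 F [-0.2 -0.4  6.4]
g2 t67.7 [0.5298 0.2858 0.0175] yaw85.20 op0.370 gf39.6 F [-1.1  0.   5.7]
lifted t68.8 [0.5288 0.2847 0.1986] yaw85.20 op0.374 gf39.1 F [-0.  -0.3 -0.5]
contact True
down 0.0905 t72.9 [ 0.4969 -0.3126  0.0912] yaw107.34 op0.369 gf40.2 F [-1.8  0.8  5.7]
 t76.2 [0.4707 0.1484 0.2494] yaw84.88 op0.650 gf0.0 F [ 0.7 -0.8 -0.3]
chk 164 z 0.08992055348375906 off mm [-0.76353107  0.83531788] [-16.03385611 -14.62198979  15.3547482   15.89477257]
```

View pics/p7.png

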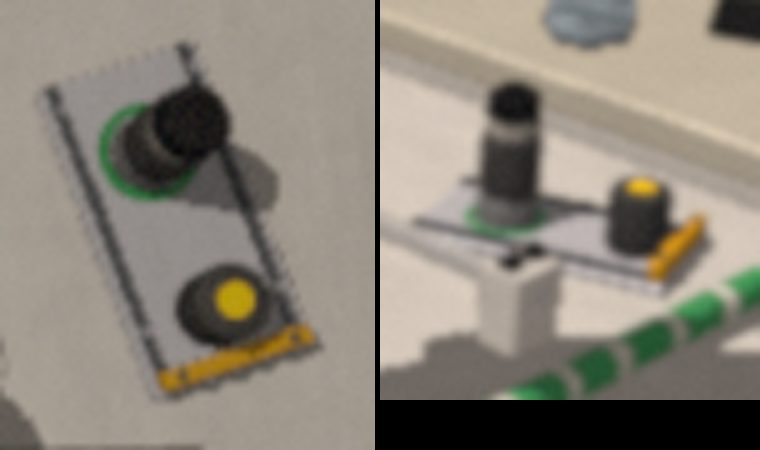

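The finished stack stands straight on the ring, with the old roller at the stop. The arm is well clear, so I hand in.

```bash
python3 -c "
from plant import robot
print(robot.close_job())"
```

```text
the job is handed in; nothing more can be done
None
```

The job is handed in at about 76 s: the old roller stands at the yellow stop, and the new set (grey cap, plain roller, bearing, black cap) is stacked on the green ring, each part within about 1 mm of its centre; the stamp and terminal were never handled, though I did not re-check them by camera.

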